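# Sort stripped engine parts onto their sample trays

## Robot

A 6-joint arm with a two-finger parallel gripper is mounted at the origin on a cart in front of the work surface, level with it; the furniture and walls round the work are solid. World frame = base frame: x ahead of the robot, y to its left, z up, the work surface at z = 0. Lengths are in m, angles in degrees, forces in N, time in s.
With the tool pointing down it reaches from about 0.275 to 0.85 m from the base axis. Payload 19 kg.
Tool frame: the origin (TCP) lies on the centre line of the jaws, within the pads' length; the fingertips stand env.finger_overhang ahead of it and the grasp point (between the pads) lies 3 mm ahead of it (env.finger_overhang is the distance from the TCP to the fingertips, in m); z points along the fingers, y is the line along which they close (so a half turn about z gives the same grasp; the last joint's range is limited). The gripper opens to 85 mm and grips with 20 to 120 N. Pads are 22 mm wide; open, the fingers measure 114 mm over their backs; the gripper's body (76 mm by 85 mm) begins 54 mm behind the grasp point. The pads swing forward as they close: fully open they stand 13 mm farther back than shut.
Start: joints at [-80.099, 8.623, 82.357, -0, 89.026, -7.678], TCP at [0.174, -0.548, 0.253] pointing down, gripper open.
Joint ranges: [-160.23, 160.23], [-39.13, 120.54], [6.94, 153.29], [-79.49, 259.48], [9.18, 160.14], [-161.06, 161.06]. Speed limits (degrees/s): [108.29, 108.29, 127.2, 172.46, 172.46, 172.46].

## Interface

Orientations are given as [roll, pitch, yaw] about the fixed x, y, z axes, in that order (R = Rz(yaw) Ry(pitch) Rx(roll)).
In Python, from station import telemetry, eyes, env gives the robot as it stands.
- The arm moves only by the tool step_arm, never from a script. Its argument "increments" is a list of rows, each an object of numbers: "gripper": the finger opening in cm, from 0 to 8.54; "dx", "dy", "dz": the shift along the tool's x, y, z in cm; "roll": the turn about the tool's z in rad. A call has exactly 10 rows; each row shifts and turns the commanded pose from where the row before left it, along the tool's axes as they then stand; what a row does not reach is not made up. A row lasts 1/12 s, in which the tool goes at most 41.7 mm and 7.16 degrees, less where a joint would pass 70% of its speed; a pose out of reach is approached as far as the arm can. A call with a gripper value outside its range is refused whole. The fingers move at their own pace and stop on an object; "squeeze" is the grip in N (left out, the last holds). Time passes only in rows, so rows that do not move let the fingers close, or fill a call up. It gives the time, the measured TCP pose, the force, the opening and the grip force at its end, in the units of the state.
- telemetry.get_obs(): the state, without advancing time (a new reading comes with each control period).
- eyes.grab_frame(name): name is "side" or "top"; returns the picture (400x640x3 uint8, red, green, blue); there is no depth.
- eyes.get_calibration(name): a dict with "fx", "fy", "cx", "cy" (pixels), "R" (3x3) and "t" (3): a world point X has camera coordinates R X + t. Camera axes: x right, y down, z forward; pixel columns grow to the right and rows downward; lengths in m; the calibration is good to about 2 mm. A picture is of the moment at which its call begins. get_calibration takes no time and is no camera call.
- env.finish_job(): hands the job in; it is judged then, once.
The state is a dict: "clock": time; "joint_pos": joint angles; "qvel": joint speeds; "tau": joint torques, N m; "tcp_pos": TCP position; "orientation": TCP orientation; "wrist_force": force on the tool from outside, world axes, zero at the start; "torque": the same for the moment, N m; "gripper_width": finger opening in m; "finger_force": force on a finger pad.
Only numpy, scipy, OpenCV 4.12 (cv2) and the standard library are available. Lean on these libraries where they do the work, as an engineer would, in place of code of your own. Each camera call takes 0.05 s, during which the arm holds its last target. There are 200 camera calls.

## Task

Sort the four loose engine parts on the bench - the piston, the gear, the bearing and the spring - onto the trays: each goes on the tray that carries a fixed sample of its own kind, centred on that tray's empty cork pad and the same way up as it stands now. Leave the grease tin and the nut where they are.

Things in the scene. Friction and masses are not known exactly. Their poses are not given: they have to be found in the camera images.
- piston_center (a point): loose grey piston, a round cup 61 mm across and 53 mm tall, standing on its closed crown with the open skirt up, on the table; grip across the skirt. Origin at its centre on its upright axis, half-way up; z is up along that axis, its yaw is arbitrary. 
- gear_center (a point): loose small dark spur gear, 48 mm across the teeth, lying flat on the table; toothed disc 12 mm thick, narrower hub (24 mm across) to 20 mm high; grip across the teeth, low down. Origin at its centre on its upright axis, half-way up; z is up along that axis, its yaw is arbitrary. 
- bearing_center (a point): loose steel ball bearing, a smooth ring 52 mm across and 15 mm thick, lying flat on the table; grip across the outside. Origin at its centre on its upright axis, half-way up; z is up along that axis, its yaw is arbitrary. 
- spring_center (a point): loose dark coil valve spring, 32 mm across and 45 mm tall, standing on end on the table; rigid here; grip across the coils. Origin at its centre on its upright axis, half-way up; z is up along that axis, its yaw is arbitrary. 
- piston_pad (a point): Empty brown cork pad, 72 mm square, on the fixed tray whose other pad carries a piston (66 mm across, 58 mm tall) as fixed sample. Point: centre of the empty pad's top face, 6 mm above the table; x points to the sample's centre 90 mm away, y across the tray. Tray: flat grey plate 180 x 100 x 4 mm, no side walls, lip 21 mm high behind the sample.
- gear_pad (a point): Empty brown cork pad, 72 mm square, on the fixed tray whose other pad carries a bright steel spur gear (64 mm across, 22 mm tall) as fixed sample. Point: centre of the empty pad's top face, 6 mm above the table; x points to the sample's centre 90 mm away, y across the tray. Tray: flat grey plate 180 x 100 x 4 mm, no side walls, lip 21 mm high behind the sample.
- bearing_pad (a point): Empty brown cork pad, 72 mm square, on the fixed tray whose other pad carries a ball bearing like the loose one (52 mm across, 15 mm tall) as fixed sample. Point: centre of the empty pad's top face, 6 mm above the table; x points to the sample's centre 90 mm away, y across the tray. Tray: flat grey plate 180 x 100 x 4 mm, no side walls, lip 21 mm high behind the sample.
- spring_pad (a point): Empty brown cork pad, 72 mm square, on the fixed tray whose other pad carries a coil spring like the loose one (32 mm across, 45 mm tall) as fixed sample. Point: centre of the empty pad's top face, 6 mm above the table; x points to the sample's centre 90 mm away, y across the tray. Tray: flat grey plate 180 x 100 x 4 mm, no side walls, lip 21 mm high behind the sample.
- tin_center (a point): bystander: closed yellow and black grease tin, 68 mm across, 60 mm tall, standing loose among the parts; leave it alone. Point half-way up its axis, z up.
- nut_center (a point): bystander: plain hexagon nut, 22 mm across, 10 mm tall, lying loose among the parts; leave it alone. Point half-way up its axis, z up.
Not all that is in view belongs to the job. Several things look just like the part that bears piston_center: the one meant starts farthest from the robot's base. Leave any green look-alike of the part that bears gear_center alone.

How it is judged:
By the outcome, as a careful person would: the job done as asked, in the order asked, and still so for the second after the job is handed in, with the robot touching nothing.
It also fails if it takes over 104 s, if anything falls off the work surface, if the arm or the gripper's body presses on something with over 40 N, if the wrist force passes 120 N, or if a joint passes its speed limit or range.

## Working session

There is one attempt and no reset: what is moved stays moved. The work goes in short steps, Python scripts to look and compute and a tool call to move; the robot and the scene stay as the last step left them, time stands still between calls to the robot, and variables do not carry over. Pictures are saved under pics/ and viewed, at most 14 in all, crops included, and the job is handed in when it is done.

Besides the shell and the picture viewer there is one more tool, called after "Call:" as name(argument=value, ...) on one line, values as JSON. step_arm: Moves the arm, as the interface text tells. Its arguments: {"type":"object","properties":{"increments":{"type":"array"},"squeeze":{"type":"number"}},"required":["increments"]}

```bash
mkdir -p pics; ls
python3 - <<'E'
from station import telemetry, eyes, env
import cv2
for n in("top","side"):
    cv2.imwrite(f"pics/{n}0.png",eyes.grab_frame(n)[:,:,::-1]); print(eyes.get_calibration(n))
print(env.finger_overhang, telemetry.get_obs())
E
```

```text
pics
{'fx': 502.69469763580673, 'fy': 502.69469763580673, 'cx': 320.0772143217074, 'cy': 199.17366512359067, 'R': array([[ 0.01537006, -0.99982744,  0.01043363],
       [-0.99619903, -0.0162074 , -0.08558507],
       [ 0.0857394 , -0.00907853, -0.99627623]]), 't': array([-0.02900985,  0.43556121,  1.2452397 ])}
{'fx': 375.6612389383342, 'fy': 375.6612389383342, 'cx': 313.08736895097746, 'cy': 202.55677922262686, 'R': array([[-0.98303837, -0.18174562,  0.02457825],
       [-0.09614716,  0.39658541, -0.91294892],
       [ 0.15617709, -0.89982695, -0.407333  ]]), 't': array([0.39481769, 0.09182336, 1.04131509])}
0.022 {'clock': 0.1, 'joint_pos': array([-8.00986186e+01,  8.64742136e+00,  8.23877796e+01,  1.12168666e-03,
        8.90238174e+01, -7.67672946e+00]), 'qvel': array([-0.00072981, -0.09155323, -0.05570799, -0.03089969,  0.0469784 ,
       -0.10209203]), 'tau': array([ 1.98755202e-03, -7.14384484e+01, -5.71798003e+01, -3.12148350e-04,
        7.20403623e-03, -4.91070114e-05]), 'tcp_pos': array([ 0.17361773, -0.54797491,  0.25275593]), 'orientation': array([-1.79941660e+02, -8.99534116e-03,  1.75780866e+01]), 'wrist_force': array([ 0.49340986, -0.22180391,  0.76527749]), 'torque': array([ 0.02465366,  0.05921012, -0.03484242]), 'finger_force': 0.0, 'gripper_width': 0.08534998714322505}
```

View pics/top0.png

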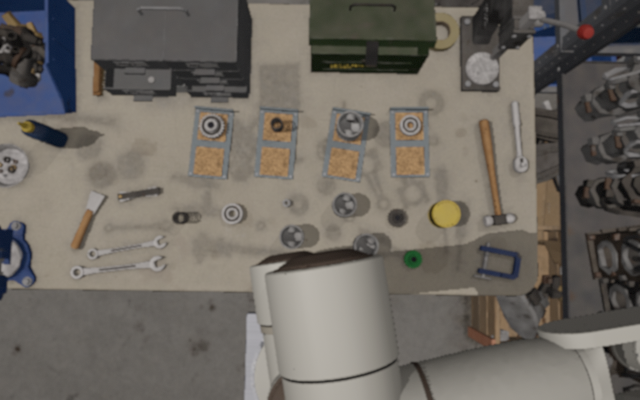

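View pics/side0.png

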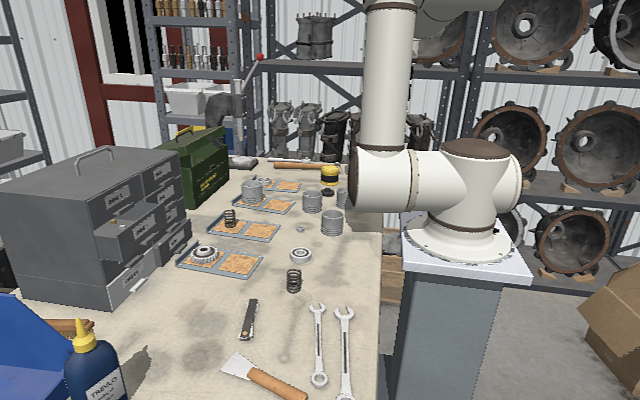

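```bash
python3 - <<'E'
import cv2
a=cv2.imread("pics/top0.png")
cv2.imwrite("pics/crop1.png",cv2.resize(a[95:275,165:475],(800,465),interpolation=cv2.INTER_CUBIC))
E
cat > h.py <<'E'
import numpy as np
from station import telemetry, eyes, env
def px2w(n,u,v,z):
    c=eyes.get_calibration(n); R,t=np.array(c["R"]),np.array(c["t"])
    d=R.T@np.array([(u-c["cx"])/c["fx"],(v-c["cy"])/c["fy"],1]); o=-R.T@t
    return o+d*(z-o[2])/d[2]
def w2px(n,X):
    c=eyes.get_calibration(n); p=np.array(c["R"])@np.array(X)+c["t"]
    return p[0]/p[2]*c["fx"]+c["cx"],p[1]/p[2]*c["fy"]+c["cy"]
E
python3 - <<'E'
from h import *
for k,u,v,z in [("spring",182,217,.045),("bearing",232,213,.015),("nut",289,203,.01),("pA",345,205,.05),("pB",292,236,.05),("pC",366,244,.05),("gear",398,217,.015),("tin",446,213,.06)]:
    p=px2w("top",u,v,z); print(k,p.round(3),np.hypot(*p[:2]).round(3))
E
```

```text
spring [0.384 0.315 0.045] 0.497
bearing [0.398 0.199 0.015] 0.445
nut [0.426 0.056 0.01 ] 0.429
pA [ 0.42  -0.083  0.05 ] 0.428
pB [0.342 0.045 0.05 ] 0.345
pC [ 0.326 -0.135  0.05 ] 0.353
gear [ 0.394 -0.219  0.015] 0.451
tin [ 0.404 -0.329  0.06 ] 0.52
```

View pics/crop1.png

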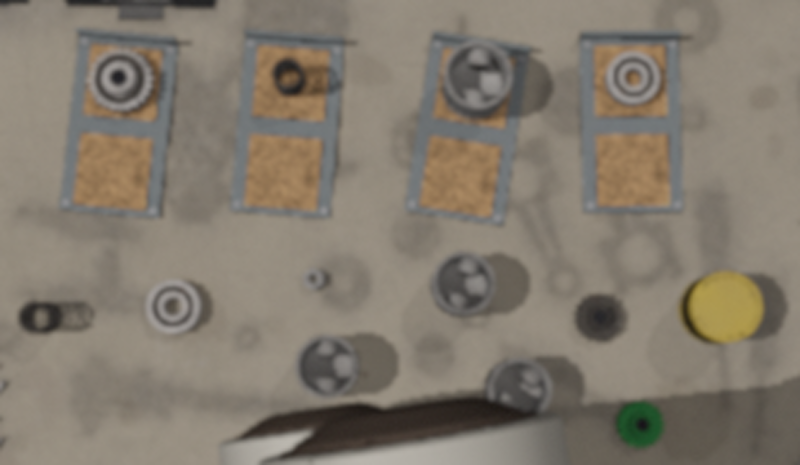

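```bash
cat >> h.py <<'E'
import cv2
from scipy.ndimage import map_coordinates
from scipy.optimize import minimize
TH=np.linspace(0,2*np.pi,120,endpoint=False)
PARTS={"piston":[(.0305,.053)],"gear":[(.023,.012),(.012,.020)],"bearing":[(.026,.015)],"spring":[(.016,.045)]}
def fit(n,img,rings,x0,sig=1.0):
    g=cv2.GaussianBlur(cv2.cvtColor(img,cv2.COLOR_RGB2GRAY).astype(float),(0,0),sig)
    def smp(p,r,z):
        P=np.array([w2px(n,(p[0]+r*np.cos(a),p[1]+r*np.sin(a),z)) for a in TH])
        return map_coordinates(g,[P[:,1],P[:,0]],order=1)
    f=lambda p:-sum(np.mean(np.abs(smp(p,r+.0015,z)-smp(p,r-.0015,z))) for r,z in rings)
    b=min(((f((x0[0]+i,x0[1]+j)),x0[0]+i,x0[1]+j) for i in np.arange(-.008,.0081,.002) for j in np.arange(-.008,.0081,.002)))
    r=minimize(f,b[1:],method="Nelder-Mead",options={"xatol":1e-4,"initial_simplex":[b[1:],(b[1]+.001,b[2]),(b[1],b[2]+.001)]})
    return r.x,-r.fun
def pads(img):
    h=cv2.cvtColor(img,cv2.COLOR_RGB2HSV)
    m=cv2.inRange(h,(8,90,110),(20,255,255)); m[:140]=0; m[185:]=0; m[:,:180]=0;m[:,440:]=0
    m=cv2.morphologyEx(m,cv2.MORPH_CLOSE,np.ones((3,3)))
    k,l,s,c=cv2.connectedComponentsWithStats(m)
    out=[]
    for i in np.argsort(s[:,0]):
        if i and s[i,4]>300:
            q=cv2.boxPoints(cv2.minAreaRect(np.argwhere(l==i)[:,::-1].astype(np.float32)))
            w=np.array([px2w("top",u,v,.006)[:2] for u,v in q])
            out.append((px2w("top",*c[i],.006)[:2],np.linalg.norm(w[1]-w[0]),np.linalg.norm(w[2]-w[1]),np.degrees(np.arctan2(*(w[1]-w[0])[::-1]))))
    return out
E
python3 - <<'E'
from h import *
im=cv2.imread("pics/top0.png")[:,:,::-1].copy(); sd=cv2.imread("pics/side0.png")[:,:,::-1].copy()
for p in pads(im): print(np.round(p[0],4),np.round(p[1:],3))
S={"piston":(.42,-.083),"gear":(.394,-.22),"bearing":(.398,.199),"spring":(.384,.317)}
o=cv2.resize(im[95:275,165:475],None,fx=2.58,fy=2.58,interpolation=cv2.INTER_CUBIC)
for k,x0 in S.items():
    x,s=fit("top",im,PARTS[k],x0); print(k,x.round(4),round(s,1))
    for r,z in PARTS[k]:
        P=np.array([w2px("top",(x[0]+r*np.cos(a),x[1]+r*np.sin(a),z)) for a in TH]); P=((P-[165,95]+.5)*2.58).astype(np.int32)
        cv2.polylines(o,[P],True,(255,0,0),1)
    print(" sidepx",np.round(w2px("side",(*x,0.0)),1))
    if k!="gear": print(" side fit",fit("side",sd,PARTS[k],x)[0].round(4))
cv2.imwrite("pics/ov.png",o[:,:,::-1])
E
```

```text
[0.53  0.264] [ 0.068  0.069 -3.279]
[0.5323 0.0957] [ 0.068  0.069 -2.896]
[ 0.5312 -0.0792] [ 0.068  0.069 -8.093]
[ 0.5402 -0.2509] [ 6.7000e-02  6.5000e-02 -8.9006e+01]Traceback (most recent call last):
  File "<stdin>", line 7, in <module>
  File "h.py", line 21, in fit
    b=min(((f((x0[0]+i,x0[1]+j)),x0[0]+i,x0[1]+j) for i in np.arange(-.008,.0081,.002) for j in np.arange(-.008,.0081,.002)))
  File "h.py", line 21, in <genexpr>
    b=min(((f((x0[0]+i,x0[1]+j)),x0[0]+i,x0[1]+j) for i in np.arange(-.008,.0081,.002) for j in np.arange(-.008,.0081,.002)))
            ~^^^^^^^^^^^^^^^^^^^
  File "h.py", line 20, in <lambda>
    f=lambda p:-sum(np.mean(np.abs(smp(p,r+.0015,z)-smp(p,r-.0015,z))) for r,z in rings)
                ~~~^^^^^^^^^^^^^^^^^^^^^^^^^^^^^^^^^^^^^^^^^^^^^^^^^^^^^^^^^^^^^^^^^^^^^
  File "h.py", line 20, in <genexpr>
    f=lambda p:-sum(np.mean(np.abs(smp(p,r+.0015,z)-smp(p,r-.0015,z))) for r,z in rings)
                                   ~~~^^^^^^^^^^^^^
  File "h.py", line 18, in smp
    P=np.array([w2px(n,(p[0]+r*np.cos(a),p[1]+r*np.sin(a),z)) for a in TH])
                ~~~~^^^^^^^^^^^^^^^^^^^^^^^^^^^^^^^^^^^^^^^^^
  File "h.py", line 8, in w2px
    c=eyes.get_calibration(n); p=np.array(c["R"])@np.array(X)+c["t"]
ValueError: time passes only in moves, steps and waits
```

Call:
step_arm(increments=[{"roll": 0.1, "dx": 0, "dy": 0, "dz": 0}, {"roll": 0.1}, {"roll": 0.1068}, {}, {}, {}, {}, {}, {}, {}], squeeze=50)

```text
invalid input
```

```bash
python3 - <<'E'
s=open("h.py").read()
s=s.replace("def px2w","from functools import lru_cache\ncal=lru_cache(eyes.get_calibration)\ndef px2w",1).replace("c=eyes.get_calibration(n)","c=cal(n)")
open("h.py","w").write(s)
E
python3 - <<'E'
from h import *
im=cv2.imread("pics/top0.png")[:,:,::-1].copy(); sd=cv2.imread("pics/side0.png")[:,:,::-1].copy()
S={"piston":(.42,-.083),"gear":(.394,-.22),"bearing":(.398,.199),"spring":(.384,.317)}
o=cv2.resize(im[95:275,165:475],None,fx=2.58,fy=2.58,interpolation=cv2.INTER_CUBIC)
for k,x0 in S.items():
    x,s=fit("top",im,PARTS[k],x0); print(k,x.round(4),round(s,1))
    for r,z in PARTS[k]:
        P=np.array([w2px("top",(x[0]+r*np.cos(a),x[1]+r*np.sin(a),z)) for a in TH]); P=((P-[165,95]+.5)*2.58).astype(np.int32)
        cv2.polylines(o,[P],True,(255,0,0),1)
    if k!="gear": print(" side fit",fit("side",sd,PARTS[k],x)[0].round(4))
cv2.imwrite("pics/ov.png",o[:,:,::-1])
E
```

```text
piston [ 0.4179 -0.0799] 9.7
 side fit [ 0.4208 -0.0771]
gear [ 0.3931 -0.2179] 25.8
bearing [0.4016 0.1944] 9.6
 side fit [0.4025 0.2034]
spring [0.3829 0.3238] 19.9
 side fit [0.3824 0.3329]
```

View pics/ov.png

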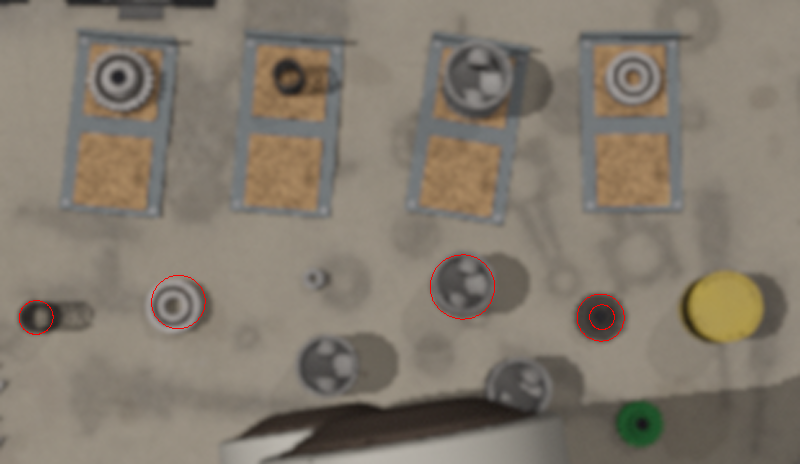

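Call:
step_arm(increments=[{"gripper": 8.5, "dx": 0, "dy": 0, "dz": 0, "roll": 0.1}, {"gripper": 8.5, "dx": 0, "dy": 0, "dz": 0, "roll": 0.1}, {"gripper": 8.5, "dx": 0, "dy": 0, "dz": 0, "roll": 0.107}, {"gripper": 8.5, "dx": 0, "dy": 0, "dz": 0, "roll": 0}, {"gripper": 8.5, "dx": 0, "dy": 0, "dz": 0, "roll": 0}, {"gripper": 8.5, "dx": 0, "dy": 0, "dz": 0, "roll": 0}, {"gripper": 8.5, "dx": 0, "dy": 0, "dz": 0, "roll": 0}, {"gripper": 8.5, "dx": 0, "dy": 0, "dz": 0, "roll": 0}, {"gripper": 8.5, "dx": 0, "dy": 0, "dz": 0, "roll": 0}, {"gripper": 8.5, "dx": 0, "dy": 0, "dz": 0, "roll": 0}], squeeze=50)

```text
clock: 0.93
tcp_pos: [0.1736, -0.5481, 0.2532]
orientation: [-180.0, 0.0, 0.0]
wrist_force: [0.5, 0.3, 0.1]
gripper_width: 0.0851
finger_force: 0.0
```

Run:
```python
from h import *
im=cv2.imread("pics/top0.png"); sd=cv2.imread("pics/side0.png")
T=[]
def tile(n,img,k,p,s=10):
    c=np.round(w2px(n,(*p,.02))).astype(int)-16
    t=cv2.resize(img[c[1]:c[1]+26+6,c[0]:c[0]+32],(260,260),interpolation=cv2.INTER_CUBIC)
    r,z=PARTS[k][0]
    for zz,col in((z,(0,0,255)),(0,(0,255,0))):
        P=np.array([w2px(n,(p[0]+r*np.cos(a),p[1]+r*np.sin(a),zz)) for a in TH]); P=((P-c+.5)*260/32).astype(np.int32)
        cv2.polylines(t,[P],True,col,1)
    return t
S={"piston":(.4195,-.0815),"bearing":(.3995,.197),"spring":(.384,.3215)}
o=np.vstack([np.hstack([tile(n,i,k,p) for k,p in S.items()]) for n,i in(("top",im),("side",sd))])
cv2.imwrite("pics/z1.png",o)
```

```text
(no output)
```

View pics/z1.png

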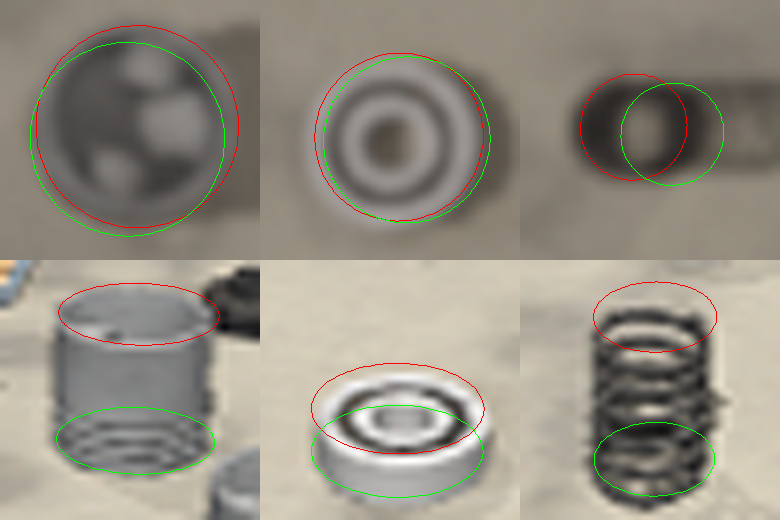

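Call:
step_arm(increments=[{"gripper": 8.5, "dx": 1.23, "dy": -2.33, "dz": 0.6, "roll": 0}, {"gripper": 8.5, "dx": 1.23, "dy": -2.33, "dz": 0.6, "roll": 0}, {"gripper": 8.5, "dx": 1.23, "dy": -2.33, "dz": 0.6, "roll": 0}, {"gripper": 8.5, "dx": 1.23, "dy": -2.33, "dz": 0.6, "roll": 0}, {"gripper": 8.5, "dx": 1.23, "dy": -2.33, "dz": 0.6, "roll": 0}, {"gripper": 8.5, "dx": 1.23, "dy": -2.33, "dz": 0.6, "roll": 0}, {"gripper": 8.5, "dx": 1.23, "dy": -2.33, "dz": 0.6, "roll": 0}, {"gripper": 8.5, "dx": 1.23, "dy": -2.33, "dz": 0.6, "roll": 0}, {"gripper": 8.5, "dx": 1.23, "dy": -2.33, "dz": 0.6, "roll": 0}, {"gripper": 8.5, "dx": 1.23, "dy": -2.33, "dz": 0.6, "roll": 0}])

```text
clock: 1.77
tcp_pos: [0.297, -0.314, 0.1931]
orientation: [180.0, -0.0, 0.0]
wrist_force: [0.5, 0.8, 0.2]
gripper_width: 0.0849
finger_force: 0.0
```

Call:
step_arm(increments=[{"gripper": 8.5, "dx": 1.37, "dy": -2.59, "dz": 0.7, "roll": 0}, {"gripper": 8.5, "dx": 1.37, "dy": -2.59, "dz": 0.7, "roll": 0}, {"gripper": 8.5, "dx": 1.37, "dy": -2.59, "dz": 0.7, "roll": 0}, {"gripper": 8.5, "dx": 1.37, "dy": -2.59, "dz": 0.7, "roll": 0}, {"gripper": 8.5, "dx": 1.37, "dy": -2.59, "dz": 0.7, "roll": 0}, {"gripper": 8.5, "dx": 1.37, "dy": -2.59, "dz": 0.7, "roll": 0}, {"gripper": 8.5, "dx": 1.37, "dy": -2.59, "dz": 0.7, "roll": 0}, {"gripper": 8.5, "dx": 1.37, "dy": -2.59, "dz": 0.7, "roll": 0}, {"gripper": 8.5, "dx": 1.37, "dy": -2.59, "dz": 0.7, "roll": 0}, {"gripper": 8.5, "dx": 0, "dy": 0, "dz": 0, "roll": 0}])

```text
clock: 2.6
tcp_pos: [0.421, -0.0785, 0.1293]
orientation: [-179.9, 0.0, 0.2]
wrist_force: [0.7, -0.7, -0.7]
gripper_width: 0.0851
finger_force: 0.0
```

Call:
step_arm(increments=[{"gripper": 8.5, "dx": 0, "dy": 0, "dz": 1.5, "roll": 0}, {"gripper": 8.5, "dx": 0, "dy": 0, "dz": 1.5, "roll": 0}, {"gripper": 8.5, "dx": 0, "dy": 0, "dz": 1.5, "roll": 0}, {"gripper": 8.5, "dx": 0, "dy": 0, "dz": 1.5, "roll": 0}, {"gripper": 8.5, "dx": 0, "dy": 0, "dz": 1.5, "roll": 0}, {"gripper": 8.5, "dx": 0, "dy": 0, "dz": 1.5, "roll": 0}, {"gripper": 8.5, "dx": 0, "dy": 0, "dz": 0, "roll": 0}, {"gripper": 8.5, "dx": 0, "dy": 0, "dz": 0, "roll": 0}, {"gripper": 8.5, "dx": 0, "dy": 0, "dz": 0, "roll": 0}, {"gripper": 8.5, "dx": 0, "dy": 0, "dz": 0, "roll": 0}])

```text
clock: 3.43
tcp_pos: [0.4205, -0.0824, 0.0413]
orientation: [180.0, -0.1, -0.0]
wrist_force: [0.3, 0.3, 1.1]
gripper_width: 0.0851
finger_force: 0.0
```

Run:
```python
from h import *
print(telemetry.get_obs()["tcp_pos"])
a=eyes.grab_frame("side")[150:275,240:400,::-1]; b=eyes.grab_frame("top")[100:260,260:440,::-1]
a=cv2.resize(a,(400,312),interpolation=cv2.INTER_CUBIC);b=cv2.resize(b,(351,312),interpolation=cv2.INTER_CUBIC)
cv2.imwrite("pics/p1.png",np.hstack([a,b]))
```

```text
[ 0.42051994 -0.08235651  0.04131954]
```

View pics/p1.png

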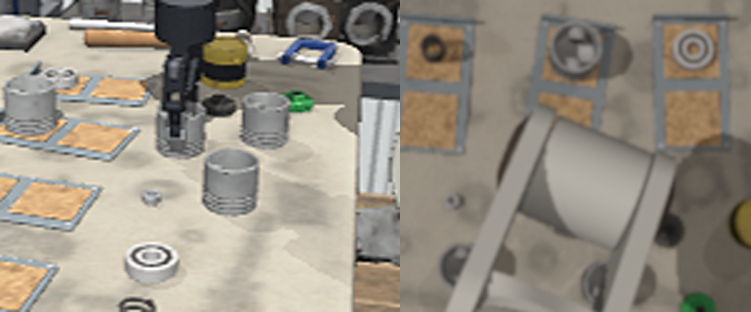

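Call:
step_arm(increments=[{"gripper": 5.0, "dx": 0, "dy": 0, "dz": 0, "roll": 0}, {"gripper": 5.0, "dx": 0, "dy": 0, "dz": 0, "roll": 0}, {"gripper": 5.0, "dx": 0, "dy": 0, "dz": 0, "roll": 0}, {"gripper": 5.0, "dx": 0, "dy": 0, "dz": 0, "roll": 0}, {"gripper": 5.0, "dx": 0, "dy": 0, "dz": 0, "roll": 0}, {"gripper": 5.0, "dx": 0, "dy": 0, "dz": 0, "roll": 0}, {"gripper": 5.0, "dx": 0, "dy": 0, "dz": 0, "roll": 0}, {"gripper": 5.0, "dx": 0, "dy": 0, "dz": 0, "roll": 0}, {"gripper": 5.0, "dx": 0, "dy": 0, "dz": 0, "roll": 0}, {"gripper": 5.0, "dx": 0, "dy": 0, "dz": 0, "roll": 0}], squeeze=50)

```text
clock: 4.37
tcp_pos: [0.4202, -0.0821, 0.0409]
orientation: [180.0, -0.0, -0.0]
wrist_force: [-3.4, 1.3, 10.5]
gripper_width: 0.059
finger_force: 51.9
```

Call:
step_arm(increments=[{"gripper": 5.0, "dx": 0, "dy": 0, "dz": -1.0, "roll": 0}, {"gripper": 5.0, "dx": 0, "dy": 0, "dz": -1.5, "roll": 0}, {"gripper": 5.0, "dx": 0, "dy": 0, "dz": -1.5, "roll": 0}, {"gripper": 5.0, "dx": 1.5, "dy": 0, "dz": -1, "roll": 0}, {"gripper": 5.0, "dx": 1.6, "dy": -0.1, "dz": 0, "roll": 0}, {"gripper": 5.0, "dx": 2.0, "dy": -0.1, "dz": 0, "roll": 0}, {"gripper": 5.0, "dx": 2.0, "dy": -0.1, "dz": 0, "roll": 0}, {"gripper": 5.0, "dx": 2.0, "dy": 0, "dz": 0, "roll": 0}, {"gripper": 5.0, "dx": 2.0, "dy": 0, "dz": 0, "roll": 0}, {"gripper": 5.0, "dx": 0, "dy": 0, "dz": 0, "roll": 0}])

```text
clock: 5.2
tcp_pos: [0.5336, -0.0791, 0.0907]
orientation: [-180.0, -0.1, 0.0]
wrist_force: [0.6, 0.2, -3.1]
gripper_width: 0.059
finger_force: 55.5
```

Call:
step_arm(increments=[{"gripper": 5.0, "dx": 0, "dy": 0, "dz": 1.0, "roll": 0}, {"gripper": 5.0, "dx": 0, "dy": 0, "dz": 1.0, "roll": 0}, {"gripper": 5.0, "dx": 0, "dy": 0, "dz": 1.0, "roll": 0}, {"gripper": 5.0, "dx": 0, "dy": 0, "dz": 0.7, "roll": 0}, {"gripper": 5.0, "dx": 0, "dy": 0, "dz": 0.4, "roll": 0}, {"gripper": 5.0, "dx": 0, "dy": 0, "dz": 0, "roll": 0}, {"gripper": 5.0, "dx": 0, "dy": 0, "dz": 0, "roll": 0}, {"gripper": 5.0, "dx": 0, "dy": 0, "dz": 0, "roll": 0}, {"gripper": 5.0, "dx": 0, "dy": 0, "dz": 0, "roll": 0}, {"gripper": 5.0, "dx": 0, "dy": 0, "dz": 0, "roll": 0}])

```text
clock: 6.03
tcp_pos: [0.5312, -0.0792, 0.0497]
orientation: [180.0, -0.0, -0.0]
wrist_force: [0.2, 0.5, -4.2]
gripper_width: 0.0589
finger_force: 55.5
```

Run:
```python
from h import *
o=telemetry.get_obs();print(o["tcp_pos"],o["wrist_force"],o["gripper_width"])
a=eyes.grab_frame("side")[140:250,170:370,::-1]
cv2.imwrite("pics/p2.png",cv2.resize(a,(800,440),interpolation=cv2.INTER_CUBIC))
```

```text
[ 0.53120312 -0.0791537   0.04969954] [ 0.15415758  0.53296365 -4.23386587] 0.058914733747095174
```

View pics/p2.png

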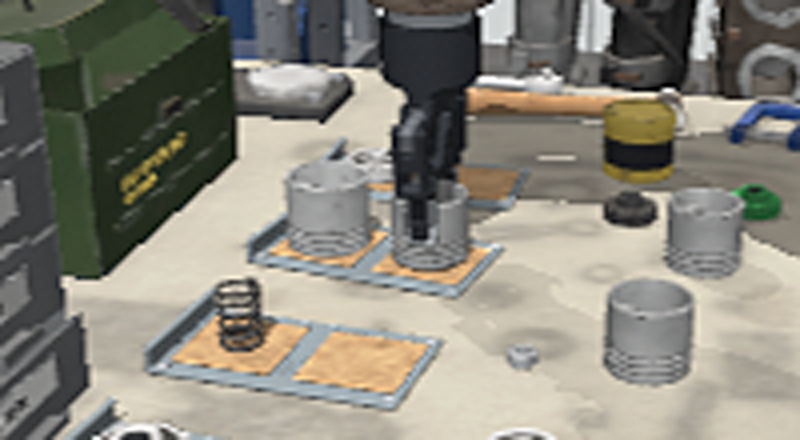

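Call:
step_arm(increments=[{"gripper": 5.0, "dx": 0, "dy": 0, "dz": 0.1, "roll": 0}, {"gripper": 5.0, "dx": 0, "dy": 0, "dz": 0.1, "roll": 0}, {"gripper": 5.0, "dx": 0, "dy": 0, "dz": 0.05, "roll": 0}, {"gripper": 5.0, "dx": 0, "dy": 0, "dz": 0, "roll": 0}, {"gripper": 5.0, "dx": 0, "dy": 0, "dz": 0, "roll": 0}, {"gripper": 5.0, "dx": 0, "dy": 0, "dz": 0, "roll": 0}, {"gripper": 5.0, "dx": 0, "dy": 0, "dz": 0, "roll": 0}, {"gripper": 5.0, "dx": 0, "dy": 0, "dz": 0, "roll": 0}, {"gripper": 5.0, "dx": 0, "dy": 0, "dz": 0, "roll": 0}, {"gripper": 5.0, "dx": 0, "dy": 0, "dz": 0, "roll": 0}])

```text
clock: 6.92
tcp_pos: [0.5311, -0.0791, 0.047]
orientation: [-180.0, -0.0, -0.0]
wrist_force: [-2.6, 1.0, 5.1]
gripper_width: 0.0588
finger_force: 56.3
```

Call:
step_arm(increments=[{"gripper": 6.6, "dx": 0, "dy": 0, "dz": 0, "roll": 0}, {"gripper": 7.2, "dx": 0, "dy": 0, "dz": 0, "roll": 0}, {"gripper": 8.0, "dx": 0, "dy": 0, "dz": 0, "roll": 0}, {"gripper": 8.0, "dx": 0, "dy": 0, "dz": 0, "roll": 0}, {"gripper": 8.0, "dx": 0, "dy": 0, "dz": -1, "roll": 0}, {"gripper": 8.0, "dx": 0, "dy": 0, "dz": -2, "roll": 0}, {"gripper": 8.0, "dx": 0, "dy": 0, "dz": -2, "roll": 0}, {"gripper": 8.0, "dx": 0, "dy": 0, "dz": -2, "roll": 0}, {"gripper": 8.0, "dx": 0, "dy": 0, "dz": -2, "roll": 0}, {"gripper": 8.0, "dx": 0, "dy": 0, "dz": 0, "roll": 0}])

```text
clock: 7.75
tcp_pos: [0.5325, -0.0795, 0.1415]
orientation: [179.9, -0.3, -0.0]
wrist_force: [0.7, 0.6, 1.1]
gripper_width: 0.0802
finger_force: 0.0
```

Call:
step_arm(increments=[{"gripper": 7.0, "dx": -1.5, "dy": 1.5, "dz": 0, "roll": 0}, {"gripper": 7.0, "dx": -2, "dy": 2, "dz": 0, "roll": 0}, {"gripper": 7.0, "dx": -2, "dy": 2, "dz": 0, "roll": 0}, {"gripper": 7.0, "dx": -2, "dy": 2, "dz": 0, "roll": 0}, {"gripper": 7.0, "dx": -2, "dy": 2, "dz": 0, "roll": 0}, {"gripper": 7.0, "dx": -2, "dy": 2, "dz": 0, "roll": 0}, {"gripper": 7.0, "dx": -1.5, "dy": 1.6, "dz": 0, "roll": 0}, {"gripper": 7.0, "dx": -0.8, "dy": 0.8, "dz": 0, "roll": 0}, {"gripper": 7.0, "dx": 0, "dy": 0, "dz": 0, "roll": 0}, {"gripper": 7.0, "dx": 0, "dy": 0, "dz": 0, "roll": 0}])

```text
clock: 8.58
tcp_pos: [0.3929, -0.2183, 0.1371]
orientation: [180.0, -0.0, -0.1]
wrist_force: [0.2, -0.9, -0.6]
gripper_width: 0.07
finger_force: 0.0
```

Run:
```python
from h import *
o=telemetry.get_obs();print(o["tcp_pos"],o["wrist_force"],o["gripper_width"])
t=eyes.grab_frame("top"); s=eyes.grab_frame("side")
cv2.imwrite("pics/t3.png",t[:,:,::-1]);
a=cv2.resize(s[130:270,180:380,::-1],(420,294),interpolation=cv2.INTER_CUBIC)
b=cv2.resize(t[95:275,260:475,::-1],(351,294),interpolation=cv2.INTER_CUBIC)
cv2.imwrite("pics/p3.png",np.hstack([a,b]))
```

```text
[ 0.39289501 -0.21830844  0.13714643] [ 0.21866023 -0.92569982 -0.6215606 ] 0.06995885862678469
```

View pics/p3.png

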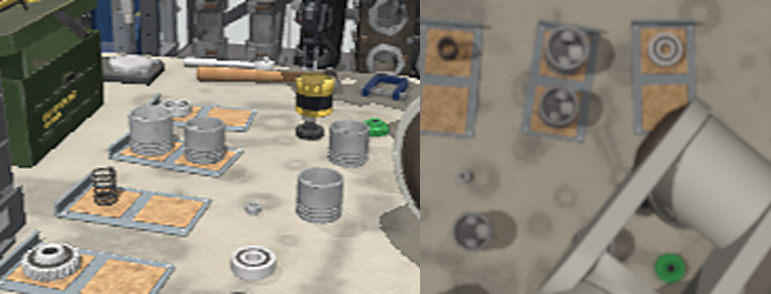

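Call:
step_arm(increments=[{"gripper": 7.0, "dx": 0, "dy": 0, "dz": 1.5, "roll": 0}, {"gripper": 7.0, "dx": 0, "dy": 0, "dz": 1.8, "roll": 0}, {"gripper": 7.0, "dx": 0, "dy": 0, "dz": 1.8, "roll": 0}, {"gripper": 7.0, "dx": 0, "dy": 0, "dz": 1.8, "roll": 0}, {"gripper": 7.0, "dx": 0, "dy": 0, "dz": 1.8, "roll": 0}, {"gripper": 7.0, "dx": 0, "dy": 0, "dz": 1.4, "roll": 0}, {"gripper": 7.0, "dx": 0, "dy": 0, "dz": 0.7, "roll": 0}, {"gripper": 7.0, "dx": 0, "dy": 0, "dz": 0.3, "roll": 0}, {"gripper": 7.0, "dx": 0, "dy": 0, "dz": 0, "roll": 0}, {"gripper": 7.0, "dx": 0, "dy": 0, "dz": 0, "roll": 0}])

```text
clock: 9.52
tcp_pos: [0.3935, -0.2181, 0.0264]
orientation: [180.0, -0.0, 0.0]
wrist_force: [-0.4, 0.5, 0.1]
gripper_width: 0.07
finger_force: 0.0
```

Call:
step_arm(increments=[{"gripper": 4.0, "dx": 0, "dy": 0, "dz": 0, "roll": 0}, {"gripper": 4.0, "dx": 0, "dy": 0, "dz": 0, "roll": 0}, {"gripper": 4.0, "dx": 0, "dy": 0, "dz": 0, "roll": 0}, {"gripper": 4.0, "dx": 0, "dy": 0, "dz": 0, "roll": 0}, {"gripper": 4.0, "dx": 0, "dy": 0, "dz": 0, "roll": 0}, {"gripper": 4.0, "dx": 0, "dy": 0, "dz": 0, "roll": 0}, {"gripper": 4.0, "dx": 0, "dy": 0, "dz": 0, "roll": 0}, {"gripper": 4.0, "dx": 0, "dy": 0, "dz": 0, "roll": 0}, {"gripper": 4.0, "dx": 0, "dy": 0, "dz": 0, "roll": 0}, {"gripper": 4.0, "dx": 0, "dy": 0, "dz": 0, "roll": 0}])

```text
clock: 10.35
tcp_pos: [0.3934, -0.2183, 0.027]
orientation: [180.0, -0.1, -0.0]
wrist_force: [-3.2, 2.7, 15.5]
gripper_width: 0.0448
finger_force: 48.7
```

Call:
step_arm(increments=[{"gripper": 4.0, "dx": 0, "dy": 0, "dz": -0.8, "roll": 0}, {"gripper": 4.0, "dx": 0, "dy": 0, "dz": -1.5, "roll": 0}, {"gripper": 4.0, "dx": 0, "dy": 0, "dz": -2, "roll": 0}, {"gripper": 4.0, "dx": 0, "dy": 0, "dz": -2, "roll": 0}, {"gripper": 4.0, "dx": 0, "dy": 0, "dz": -2, "roll": 0}, {"gripper": 4.0, "dx": 0, "dy": 0, "dz": -1, "roll": 0}, {"gripper": 4.0, "dx": 0, "dy": 0, "dz": 0, "roll": 0}, {"gripper": 4.0, "dx": 0, "dy": 0, "dz": 0, "roll": 0}, {"gripper": 4.0, "dx": 0, "dy": 0, "dz": 0, "roll": 0}, {"gripper": 4.0, "dx": 0, "dy": 0, "dz": 0, "roll": 0}])

```text
clock: 11.18
tcp_pos: [0.3925, -0.2177, 0.1176]
orientation: [-179.9, 0.1, -0.0]
wrist_force: [-0.2, 0.1, -1.2]
gripper_width: 0.0446
finger_force: 51.3
```

Run:
```python
from h import *
o=telemetry.get_obs();print(o["tcp_pos"],o["wrist_force"],o["gripper_width"])
s=eyes.grab_frame("side")
cv2.imwrite("pics/p4.png",cv2.resize(s[110:210,280:380,::-1],(500,500),interpolation=cv2.INTER_CUBIC))
```

```text
[ 0.3925489  -0.21772547  0.11761475] [-0.20538435  0.11374541 -1.18402162] 0.04463315705065083
```

View pics/p4.png

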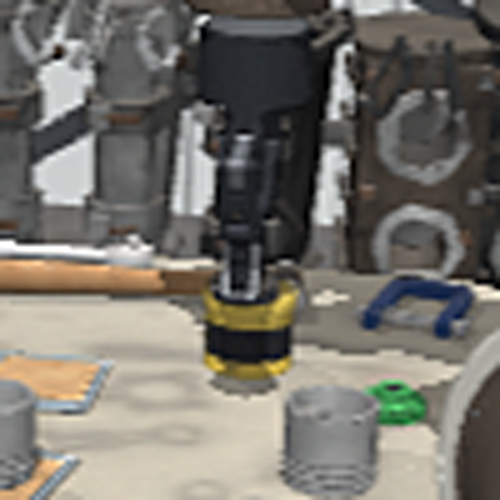

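Call:
step_arm(increments=[{"gripper": 4.0, "dx": 0.7, "dy": -1.5, "dz": 0, "roll": 0}, {"gripper": 4.0, "dx": 0.7, "dy": -2.6, "dz": 0, "roll": 0}, {"gripper": 4.0, "dx": 0.7, "dy": -2.6, "dz": 0, "roll": 0}, {"gripper": 4.0, "dx": 0.7, "dy": -2.6, "dz": 0, "roll": 0}, {"gripper": 4.0, "dx": 0.7, "dy": -2.6, "dz": 0, "roll": 0}, {"gripper": 4.0, "dx": 0.7, "dy": -2.6, "dz": 0, "roll": 0}, {"gripper": 4.0, "dx": 0.7, "dy": -2.6, "dz": 0, "roll": 0}, {"gripper": 4.0, "dx": 0.7, "dy": -2.6, "dz": 0, "roll": 0}, {"gripper": 4.0, "dx": 0.7, "dy": -2.6, "dz": 0, "roll": 0}, {"gripper": 4.0, "dx": 0.7, "dy": -2.7, "dz": 0, "roll": 0}])

```text
clock: 12.07
tcp_pos: [0.4629, 0.0333, 0.1182]
orientation: [-180.0, 0.1, -0.0]
wrist_force: [0.8, -0.4, -1.9]
gripper_width: 0.0447
finger_force: 51.5
```

Call:
step_arm(increments=[{"gripper": 4.0, "dx": 0.8, "dy": -2.6, "dz": 0, "roll": 0}, {"gripper": 4.0, "dx": 0.8, "dy": -2.6, "dz": 0, "roll": 0}, {"gripper": 4.0, "dx": 0.8, "dy": -2.6, "dz": 0, "roll": 0}, {"gripper": 4.0, "dx": 0.8, "dy": -2.6, "dz": 0, "roll": 0}, {"gripper": 4.0, "dx": 0.8, "dy": -2.6, "dz": 0, "roll": 0}, {"gripper": 4.0, "dx": 0.8, "dy": -2.6, "dz": 0, "roll": 0}, {"gripper": 4.0, "dx": 0.8, "dy": -2.6, "dz": 0, "roll": 0}, {"gripper": 4.0, "dx": 0.8, "dy": -2.6, "dz": 0, "roll": 0}, {"gripper": 4.0, "dx": 0.4, "dy": -2.4, "dz": 0, "roll": 0}, {"gripper": 4.0, "dx": 0, "dy": 0, "dz": 0, "roll": 0}])

```text
clock: 12.9
tcp_pos: [0.5311, 0.2673, 0.1176]
orientation: [-180.0, 0.1, 0.1]
wrist_force: [1.0, 0.2, -1.4]
gripper_width: 0.0446
finger_force: 51.5
```

Call:
step_arm(increments=[{"gripper": 4.0, "dx": 0, "dy": 0, "dz": 1.2, "roll": 0}, {"gripper": 4.0, "dx": 0, "dy": 0, "dz": 2, "roll": 0}, {"gripper": 4.0, "dx": 0, "dy": 0, "dz": 2, "roll": 0}, {"gripper": 4.0, "dx": 0, "dy": 0, "dz": 1.5, "roll": 0}, {"gripper": 4.0, "dx": 0, "dy": 0, "dz": 0.8, "roll": 0}, {"gripper": 4.0, "dx": 0, "dy": 0, "dz": 0.4, "roll": 0}, {"gripper": 4.0, "dx": 0, "dy": 0, "dz": 0, "roll": 0}, {"gripper": 4.0, "dx": 0, "dy": 0, "dz": 0, "roll": 0}, {"gripper": 4.0, "dx": 0, "dy": 0, "dz": 0, "roll": 0}, {"gripper": 4.0, "dx": 0, "dy": 0, "dz": 0, "roll": 0}])

```text
clock: 13.73
tcp_pos: [0.5315, 0.264, 0.0407]
orientation: [-180.0, -0.1, -0.0]
wrist_force: [-0.4, 0.9, -0.8]
gripper_width: 0.045
finger_force: 51.6
```

Call:
step_arm(increments=[{"gripper": 4.0, "dx": -0.1, "dy": 0, "dz": 0.3, "roll": 0}, {"gripper": 4.0, "dx": 0, "dy": 0, "dz": 0.2, "roll": 0}, {"gripper": 4.0, "dx": 0, "dy": 0, "dz": 0.1, "roll": 0}, {"gripper": 4.0, "dx": 0, "dy": 0, "dz": 0.1, "roll": 0}, {"gripper": 4.0, "dx": 0, "dy": 0, "dz": 0.1, "roll": 0}, {"gripper": 4.0, "dx": 0, "dy": 0, "dz": 0, "roll": 0}, {"gripper": 4.0, "dx": 0, "dy": 0, "dz": 0, "roll": 0}, {"gripper": 4.0, "dx": 0, "dy": 0, "dz": 0, "roll": 0}, {"gripper": 4.0, "dx": 0, "dy": 0, "dz": 0, "roll": 0}, {"gripper": 4.0, "dx": 0, "dy": 0, "dz": 0, "roll": 0}])

```text
clock: 14.57
tcp_pos: [0.53, 0.264, 0.0331]
orientation: [-180.0, -0.0, -0.0]
wrist_force: [-9.5, -3.4, 18.6]
gripper_width: 0.0449
finger_force: 54.0
```

Call:
step_arm(increments=[{"gripper": 5.0, "dx": 0, "dy": 0, "dz": -0.05, "roll": 0}, {"gripper": 5.6, "dx": 0, "dy": 0, "dz": 0, "roll": 0}, {"gripper": 6.5, "dx": 0, "dy": 0, "dz": 0, "roll": 0}, {"gripper": 7.2, "dx": 0, "dy": 0, "dz": 0, "roll": 0}, {"gripper": 7.2, "dx": 0, "dy": 0, "dz": -1, "roll": 0}, {"gripper": 7.2, "dx": 0, "dy": 0, "dz": -2, "roll": 0}, {"gripper": 7.2, "dx": 0, "dy": 0, "dz": -2, "roll": 0}, {"gripper": 7.2, "dx": 0, "dy": 0, "dz": -2, "roll": 0}, {"gripper": 7.2, "dx": 0, "dy": 0, "dz": -1, "roll": 0}, {"gripper": 7.2, "dx": 0, "dy": 0, "dz": 0, "roll": 0}])

```text
clock: 15.4
tcp_pos: [0.5311, 0.2643, 0.1151]
orientation: [-179.9, -0.2, -0.0]
wrist_force: [0.1, 0.4, 0.4]
gripper_width: 0.0717
finger_force: 0.0
```

Call:
step_arm(increments=[{"gripper": 7.2, "dx": -1.4, "dy": 0.7, "dz": 0, "roll": 0}, {"gripper": 7.2, "dx": -2, "dy": 1, "dz": 0, "roll": 0}, {"gripper": 7.2, "dx": -2, "dy": 1, "dz": 0, "roll": 0}, {"gripper": 7.2, "dx": -2, "dy": 1, "dz": 0, "roll": 0}, {"gripper": 7.2, "dx": -2, "dy": 1, "dz": 0, "roll": 0}, {"gripper": 7.2, "dx": -2, "dy": 1, "dz": 0, "roll": 0}, {"gripper": 7.2, "dx": -1.2, "dy": 0.5, "dz": 0, "roll": 0}, {"gripper": 7.2, "dx": -0.6, "dy": 0.35, "dz": 0, "roll": 0}, {"gripper": 7.2, "dx": 0, "dy": 0, "dz": 0, "roll": 0}, {"gripper": 7.2, "dx": 0, "dy": 0, "dz": 0, "roll": 0}])

```text
clock: 16.23
tcp_pos: [0.3985, 0.1985, 0.1123]
orientation: [-180.0, -0.0, -0.0]
wrist_force: [0.4, 0.7, -0.1]
gripper_width: 0.0722
finger_force: 0.0
```

Run:
```python
from h import *
o=telemetry.get_obs();print(o["tcp_pos"],o["wrist_force"],o["gripper_width"])
t=eyes.grab_frame("top"); s=eyes.grab_frame("side")
a=cv2.resize(s[180:300,170:340,::-1],(425,300),interpolation=cv2.INTER_CUBIC)
b=cv2.resize(t[95:255,160:350,::-1],(356,300),interpolation=cv2.INTER_CUBIC)
cv2.imwrite("pics/p5.png",np.hstack([a,b]))
```

```text
[0.39849332 0.19853498 0.11226441] [ 0.39333151  0.70518987 -0.07110511] 0.07223403436484269
```

View pics/p5.png

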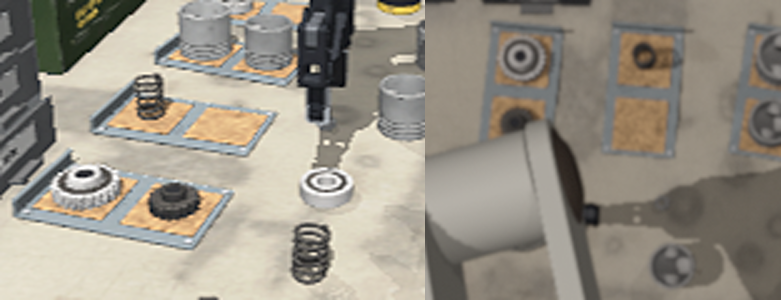

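Call:
step_arm(increments=[{"gripper": 7.2, "dx": 0, "dy": 0, "dz": 1.3, "roll": 0}, {"gripper": 7.2, "dx": 0, "dy": 0, "dz": 1.8, "roll": 0}, {"gripper": 7.2, "dx": 0, "dy": 0, "dz": 1.8, "roll": 0}, {"gripper": 7.2, "dx": 0, "dy": 0, "dz": 1.6, "roll": 0}, {"gripper": 7.2, "dx": 0, "dy": 0, "dz": 1.2, "roll": 0}, {"gripper": 7.2, "dx": 0, "dy": 0, "dz": 0.7, "roll": 0}, {"gripper": 7.2, "dx": 0, "dy": 0, "dz": 0.3, "roll": 0}, {"gripper": 7.2, "dx": 0, "dy": 0, "dz": 0, "roll": 0}, {"gripper": 7.2, "dx": 0, "dy": 0, "dz": 0, "roll": 0}, {"gripper": 7.2, "dx": 0, "dy": 0, "dz": 0, "roll": 0}])

```text
clock: 17.17
tcp_pos: [0.3986, 0.1986, 0.026]
orientation: [-180.0, -0.1, -0.0]
wrist_force: [0.2, -0.8, 0.1]
gripper_width: 0.072
finger_force: 0.0
```

Call:
step_arm(increments=[{"gripper": 4.2, "dx": 0, "dy": 0, "dz": 0, "roll": 0}, {"gripper": 4.2, "dx": 0, "dy": 0, "dz": 0, "roll": 0}, {"gripper": 4.2, "dx": 0, "dy": 0, "dz": 0, "roll": 0}, {"gripper": 4.2, "dx": 0, "dy": 0, "dz": 0, "roll": 0}, {"gripper": 4.2, "dx": 0, "dy": 0, "dz": 0, "roll": 0}, {"gripper": 4.2, "dx": 0, "dy": 0, "dz": 0, "roll": 0}, {"gripper": 4.2, "dx": 0, "dy": 0, "dz": 0, "roll": 0}, {"gripper": 4.2, "dx": 0, "dy": 0, "dz": 0, "roll": 0}, {"gripper": 4.2, "dx": 0, "dy": 0, "dz": 0, "roll": 0}, {"gripper": 4.2, "dx": 0, "dy": 0, "dz": 0, "roll": 0}])

```text
clock: 18.0
tcp_pos: [0.3984, 0.1986, 0.0263]
orientation: [-180.0, -0.1, -0.0]
wrist_force: [-2.7, -1.7, 12.8]
gripper_width: 0.0497
finger_force: 49.7
```

Call:
step_arm(increments=[{"gripper": 4.2, "dx": 0, "dy": 0, "dz": -0.8, "roll": 0}, {"gripper": 4.2, "dx": 0, "dy": 0, "dz": -1.5, "roll": 0}, {"gripper": 4.2, "dx": 0, "dy": 0, "dz": -2, "roll": 0}, {"gripper": 4.2, "dx": 0, "dy": 0, "dz": -2, "roll": 0}, {"gripper": 4.2, "dx": 0, "dy": 0, "dz": -2, "roll": 0}, {"gripper": 4.2, "dx": 0, "dy": 0, "dz": -1, "roll": 0}, {"gripper": 4.2, "dx": 0, "dy": 0, "dz": 0, "roll": 0}, {"gripper": 4.2, "dx": 0, "dy": 0, "dz": 0, "roll": 0}, {"gripper": 4.2, "dx": 0, "dy": 0, "dz": 0, "roll": 0}, {"gripper": 4.2, "dx": 0, "dy": 0, "dz": 0, "roll": 0}])

```text
clock: 18.83
tcp_pos: [0.3976, 0.1983, 0.1172]
orientation: [180.0, 0.1, -0.0]
wrist_force: [-0.4, 0.0, -1.3]
gripper_width: 0.049
finger_force: 52.6
```

Call:
step_arm(increments=[{"gripper": 4.2, "dx": 0.8, "dy": 1.6, "dz": 0, "roll": 0}, {"gripper": 4.2, "dx": 0.8, "dy": 2.5, "dz": 0, "roll": 0}, {"gripper": 4.2, "dx": 0.8, "dy": 2.5, "dz": 0, "roll": 0}, {"gripper": 4.2, "dx": 0.8, "dy": 2.5, "dz": 0, "roll": 0}, {"gripper": 4.2, "dx": 0.8, "dy": 2.5, "dz": 0, "roll": 0}, {"gripper": 4.2, "dx": 0.8, "dy": 2.5, "dz": 0, "roll": 0}, {"gripper": 4.2, "dx": 0.8, "dy": 2.5, "dz": 0, "roll": 0}, {"gripper": 4.2, "dx": 0.8, "dy": 2.5, "dz": 0, "roll": 0}, {"gripper": 4.2, "dx": 0.8, "dy": 2.5, "dz": 0, "roll": 0}, {"gripper": 4.2, "dx": 0.8, "dy": 2.5, "dz": 0, "roll": 0}])

```text
clock: 19.67
tcp_pos: [0.4779, -0.0438, 0.1174]
orientation: [-180.0, 0.1, -0.0]
wrist_force: [0.3, 1.1, -1.0]
gripper_width: 0.0495
finger_force: 52.6
```

Call:
step_arm(increments=[{"gripper": 4.2, "dx": 0.7, "dy": 2.5, "dz": 0, "roll": 0}, {"gripper": 4.2, "dx": 0.7, "dy": 2.5, "dz": 0, "roll": 0}, {"gripper": 4.2, "dx": 0.7, "dy": 2.5, "dz": 0, "roll": 0}, {"gripper": 4.2, "dx": 0.7, "dy": 2.5, "dz": 0, "roll": 0}, {"gripper": 4.2, "dx": 0.7, "dy": 2.5, "dz": 0, "roll": 0}, {"gripper": 4.2, "dx": 0.7, "dy": 2.5, "dz": 0, "roll": 0}, {"gripper": 4.2, "dx": 0.7, "dy": 2.5, "dz": 0, "roll": 0}, {"gripper": 4.2, "dx": 0.7, "dy": 2.5, "dz": 0, "roll": 0}, {"gripper": 4.2, "dx": 0.6, "dy": 0.8, "dz": 0, "roll": 0}, {"gripper": 4.2, "dx": 0, "dy": 0, "dz": 0, "roll": 0}])

```text
clock: 20.5
tcp_pos: [0.5402, -0.2522, 0.1169]
orientation: [-180.0, 0.1, -0.1]
wrist_force: [0.4, 0.3, -1.4]
gripper_width: 0.0495
finger_force: 52.6
```

Call:
step_arm(increments=[{"gripper": 4.2, "dx": 0, "dy": 0, "dz": 1.2, "roll": 0}, {"gripper": 4.2, "dx": 0, "dy": 0, "dz": 2, "roll": 0}, {"gripper": 4.2, "dx": 0, "dy": 0, "dz": 2, "roll": 0}, {"gripper": 4.2, "dx": 0, "dy": 0, "dz": 1.5, "roll": 0}, {"gripper": 4.2, "dx": 0, "dy": 0, "dz": 0.8, "roll": 0}, {"gripper": 4.2, "dx": 0, "dy": 0, "dz": 0.4, "roll": 0}, {"gripper": 4.2, "dx": 0, "dy": 0, "dz": 0, "roll": 0}, {"gripper": 4.2, "dx": 0, "dy": 0, "dz": 0, "roll": 0}, {"gripper": 4.2, "dx": 0, "dy": 0, "dz": 0, "roll": 0}, {"gripper": 4.2, "dx": 0, "dy": 0, "dz": 0, "roll": 0}])

```text
clock: 21.33
tcp_pos: [0.5404, -0.2507, 0.0402]
orientation: [180.0, -0.1, -0.0]
wrist_force: [-0.4, 0.3, -0.2]
gripper_width: 0.0493
finger_force: 52.6
```

Call:
step_arm(increments=[{"gripper": 4.2, "dx": 0, "dy": 0, "dz": 0.3, "roll": 0}, {"gripper": 4.2, "dx": 0, "dy": 0, "dz": 0.2, "roll": 0}, {"gripper": 4.2, "dx": 0, "dy": 0, "dz": 0.1, "roll": 0}, {"gripper": 4.2, "dx": 0, "dy": 0, "dz": 0.1, "roll": 0}, {"gripper": 4.2, "dx": 0, "dy": 0, "dz": 0, "roll": 0}, {"gripper": 4.2, "dx": 0, "dy": 0, "dz": 0, "roll": 0}, {"gripper": 4.2, "dx": 0, "dy": 0, "dz": 0, "roll": 0}, {"gripper": 4.2, "dx": 0, "dy": 0, "dz": 0, "roll": 0}, {"gripper": 4.2, "dx": 0, "dy": 0, "dz": 0, "roll": 0}, {"gripper": 4.2, "dx": 0, "dy": 0, "dz": 0, "roll": 0}])

```text
clock: 22.17
tcp_pos: [0.54, -0.2506, 0.0324]
orientation: [-180.0, 0.0, -0.0]
wrist_force: [-3.2, 1.5, 6.6]
gripper_width: 0.0494
finger_force: 53.2
```

Call:
step_arm(increments=[{"gripper": 5.4, "dx": 0, "dy": 0, "dz": 0, "roll": 0}, {"gripper": 6.0, "dx": 0, "dy": 0, "dz": 0, "roll": 0}, {"gripper": 6.8, "dx": 0, "dy": 0, "dz": 0, "roll": 0}, {"gripper": 7.4, "dx": 0, "dy": 0, "dz": 0, "roll": 0}, {"gripper": 7.4, "dx": 0, "dy": 0, "dz": -1, "roll": 0}, {"gripper": 7.4, "dx": 0, "dy": 0, "dz": -2, "roll": 0}, {"gripper": 7.4, "dx": 0, "dy": 0, "dz": -2.5, "roll": 0}, {"gripper": 7.4, "dx": 0, "dy": 0, "dz": -2.5, "roll": 0}, {"gripper": 7.4, "dx": 0, "dy": 0, "dz": -1, "roll": 0}, {"gripper": 7.4, "dx": 0, "dy": 0, "dz": 0, "roll": 0}])

```text
clock: 23.0
tcp_pos: [0.541, -0.2512, 0.1256]
orientation: [179.9, -0.2, -0.0]
wrist_force: [0.3, -0.4, 0.5]
gripper_width: 0.0742
finger_force: 0.0
```

Call:
step_arm(increments=[{"gripper": 6, "dx": -0.75, "dy": -1.6, "dz": 0, "roll": 0}, {"gripper": 6, "dx": -0.75, "dy": -2.8, "dz": 0, "roll": 0}, {"gripper": 6, "dx": -0.75, "dy": -2.8, "dz": 0, "roll": 0}, {"gripper": 6, "dx": -0.75, "dy": -2.8, "dz": 0, "roll": 0}, {"gripper": 6, "dx": -0.75, "dy": -2.8, "dz": 0, "roll": 0}, {"gripper": 6, "dx": -0.75, "dy": -2.8, "dz": 0, "roll": 0}, {"gripper": 6, "dx": -0.75, "dy": -2.8, "dz": 0, "roll": 0}, {"gripper": 6, "dx": -0.75, "dy": -2.8, "dz": 0, "roll": 0}, {"gripper": 6, "dx": -0.75, "dy": -2.8, "dz": 0, "roll": 0}, {"gripper": 6, "dx": -0.75, "dy": -2.8, "dz": 0, "roll": 0}])

```text
clock: 23.83
tcp_pos: [0.464, 0.0187, 0.1215]
orientation: [-180.0, 0.1, -0.0]
wrist_force: [0.1, 0.9, 0.5]
gripper_width: 0.0607
finger_force: 0.0
```

Call:
step_arm(increments=[{"gripper": 6, "dx": -0.75, "dy": -2.8, "dz": 0, "roll": 0}, {"gripper": 6, "dx": -0.75, "dy": -2.8, "dz": 0, "roll": 0}, {"gripper": 6, "dx": -0.75, "dy": -2.8, "dz": 0, "roll": 0}, {"gripper": 6, "dx": -0.75, "dy": -2.8, "dz": 0, "roll": 0}, {"gripper": 6, "dx": -0.75, "dy": -2.8, "dz": 0, "roll": 0}, {"gripper": 6, "dx": -0.75, "dy": -2.8, "dz": 0, "roll": 0}, {"gripper": 6, "dx": -0.75, "dy": -2.8, "dz": 0, "roll": 0}, {"gripper": 6, "dx": -0.75, "dy": -2.8, "dz": 0, "roll": 0}, {"gripper": 6, "dx": -0.75, "dy": -2.8, "dz": 0, "roll": 0}, {"gripper": 6, "dx": -0.75, "dy": -2.8, "dz": 0, "roll": 0}])

```text
clock: 24.67
tcp_pos: [0.3891, 0.2986, 0.1216]
orientation: [180.0, 0.1, -0.0]
wrist_force: [0.9, -1.1, -0.5]
gripper_width: 0.0601
finger_force: 0.0
```

Call:
step_arm(increments=[{"gripper": 6, "dx": -0.7, "dy": -1.6, "dz": 0, "roll": 0}, {"gripper": 6, "dx": 0, "dy": -1.0, "dz": 0, "roll": 0}, {"gripper": 6, "dx": 0, "dy": 0, "dz": 0, "roll": 0}, {"gripper": 6, "dx": 0, "dy": 0, "dz": 0, "roll": 0}, {"gripper": 6, "dx": 0, "dy": 0, "dz": 0, "roll": 0}, {"gripper": 6, "dx": 0, "dy": 0, "dz": 0, "roll": 0}, {"gripper": 6, "dx": 0, "dy": 0, "dz": 0, "roll": 0}, {"gripper": 6, "dx": 0, "dy": 0, "dz": 0, "roll": 0}, {"gripper": 6, "dx": 0, "dy": 0, "dz": 0, "roll": 0}, {"gripper": 6, "dx": 0, "dy": 0, "dz": 0, "roll": 0}])

```text
clock: 25.5
tcp_pos: [0.3832, 0.3232, 0.1224]
orientation: [-180.0, -0.0, -0.0]
wrist_force: [-0.4, 0.4, 0.3]
gripper_width: 0.06
finger_force: 0.0
```

Run:
```python
from h import *
o=telemetry.get_obs();print(o["tcp_pos"],o["wrist_force"],o["gripper_width"])
t=eyes.grab_frame("top"); s=eyes.grab_frame("side")
a=cv2.resize(s[200:310,230:360,::-1],(390,330),interpolation=cv2.INTER_CUBIC)
b=cv2.resize(t[95:225,320:475,::-1],(393,330),interpolation=cv2.INTER_CUBIC)
cv2.imwrite("pics/p6.png",np.hstack([a,b]))
```

```text
[0.3832224  0.32324707 0.12241924] [-0.41377161  0.44446845  0.33338191] 0.059952865892373725
```

View pics/p6.png

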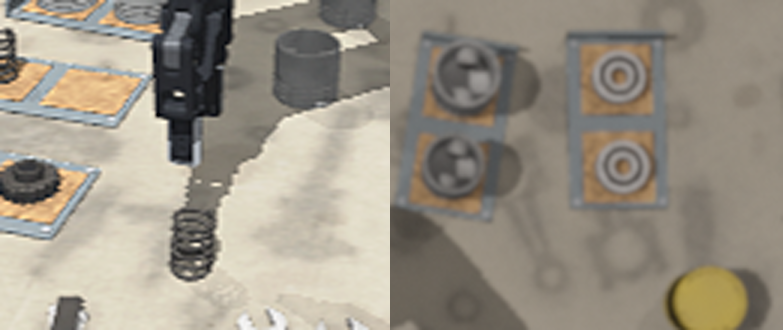

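Call:
step_arm(increments=[{"gripper": 6, "dx": 0, "dy": 0, "dz": 1.3, "roll": 0}, {"gripper": 6, "dx": 0, "dy": 0, "dz": 1.8, "roll": 0}, {"gripper": 6, "dx": 0, "dy": 0, "dz": 1.8, "roll": 0}, {"gripper": 6, "dx": 0, "dy": 0, "dz": 1.6, "roll": 0}, {"gripper": 6, "dx": 0, "dy": 0, "dz": 1.2, "roll": 0}, {"gripper": 6, "dx": 0, "dy": 0, "dz": 0.7, "roll": 0}, {"gripper": 6, "dx": 0, "dy": 0, "dz": 0.3, "roll": 0}, {"gripper": 6, "dx": 0, "dy": 0, "dz": 0, "roll": 0}, {"gripper": 6, "dx": 0, "dy": 0, "dz": 0, "roll": 0}, {"gripper": 6, "dx": 0, "dy": 0, "dz": 0, "roll": 0}])

```text
clock: 26.43
tcp_pos: [0.3835, 0.3237, 0.0361]
orientation: [-180.0, -0.1, -0.0]
wrist_force: [-0.9, 0.1, -0.8]
gripper_width: 0.0603
finger_force: 0.0
```

Call:
step_arm(increments=[{"gripper": 4.5, "dx": 0, "dy": 0, "dz": 0, "roll": 0}, {"gripper": 4, "dx": 0, "dy": 0, "dz": 0, "roll": 0}, {"gripper": 3.6, "dx": 0, "dy": 0, "dz": 0, "roll": 0}, {"gripper": 3.3, "dx": 0, "dy": 0, "dz": 0, "roll": 0}, {"gripper": 2.6, "dx": 0, "dy": 0, "dz": 0, "roll": 0}, {"gripper": 2.6, "dx": 0, "dy": 0, "dz": 0, "roll": 0}, {"gripper": 2.6, "dx": 0, "dy": 0, "dz": 0, "roll": 0}, {"gripper": 2.6, "dx": 0, "dy": 0, "dz": 0, "roll": 0}, {"gripper": 2.6, "dx": 0, "dy": 0, "dz": 0, "roll": 0}, {"gripper": 2.6, "dx": 0, "dy": 0, "dz": 0, "roll": 0}])

```text
clock: 27.27
tcp_pos: [0.3832, 0.3235, 0.0357]
orientation: [-180.0, -0.0, -0.0]
wrist_force: [-1.2, -1.0, 5.7]
gripper_width: 0.0296
finger_force: 49.0
```

Call:
step_arm(increments=[{"gripper": 2.6, "dx": 0, "dy": 0, "dz": -0.8, "roll": 0}, {"gripper": 2.6, "dx": 0, "dy": 0, "dz": -1.5, "roll": 0}, {"gripper": 2.6, "dx": 0, "dy": 0, "dz": -2, "roll": 0}, {"gripper": 2.6, "dx": 0, "dy": 0, "dz": -2, "roll": 0}, {"gripper": 2.6, "dx": 0, "dy": 0, "dz": -2, "roll": 0}, {"gripper": 2.6, "dx": 0, "dy": 0, "dz": -1, "roll": 0}, {"gripper": 2.6, "dx": 0, "dy": 0, "dz": 0, "roll": 0}, {"gripper": 2.6, "dx": 0, "dy": 0, "dz": 0, "roll": 0}, {"gripper": 2.6, "dx": 0, "dy": 0, "dz": 0, "roll": 0}, {"gripper": 2.6, "dx": 0, "dy": 0, "dz": 0, "roll": 0}])

```text
clock: 28.1
tcp_pos: [0.3826, 0.3232, 0.1271]
orientation: [179.9, 0.1, -0.0]
wrist_force: [-0.4, -0.4, -0.5]
gripper_width: 0.0297
finger_force: 49.5
```

Call:
step_arm(increments=[{"gripper": 2.6, "dx": 1.4, "dy": 2.05, "dz": 0, "roll": 0}, {"gripper": 2.6, "dx": 1.5, "dy": 2.3, "dz": 0, "roll": 0}, {"gripper": 2.6, "dx": 1.5, "dy": 2.3, "dz": 0, "roll": 0}, {"gripper": 2.6, "dx": 1.5, "dy": 2.3, "dz": 0, "roll": 0}, {"gripper": 2.6, "dx": 1.5, "dy": 2.3, "dz": 0, "roll": 0}, {"gripper": 2.6, "dx": 1.5, "dy": 2.3, "dz": 0, "roll": 0}, {"gripper": 2.6, "dx": 1.5, "dy": 2.3, "dz": 0, "roll": 0}, {"gripper": 2.6, "dx": 1.5, "dy": 2.3, "dz": 0, "roll": 0}, {"gripper": 2.6, "dx": 1.5, "dy": 2.3, "dz": 0, "roll": 0}, {"gripper": 2.6, "dx": 1.5, "dy": 2.3, "dz": 0, "roll": 0}])

```text
clock: 28.93
tcp_pos: [0.5323, 0.0946, 0.1273]
orientation: [-180.0, 0.1, -0.0]
wrist_force: [1.4, 0.2, -0.5]
gripper_width: 0.0296
finger_force: 49.5
```

Call:
step_arm(increments=[{"gripper": 2.6, "dx": 0, "dy": 0, "dz": 0, "roll": 0}, {"gripper": 2.6, "dx": 0, "dy": 0, "dz": 1.2, "roll": 0}, {"gripper": 2.6, "dx": 0, "dy": 0, "dz": 2, "roll": 0}, {"gripper": 2.6, "dx": 0, "dy": 0, "dz": 2, "roll": 0}, {"gripper": 2.6, "dx": 0, "dy": 0, "dz": 1.5, "roll": 0}, {"gripper": 2.6, "dx": 0, "dy": 0, "dz": 0.8, "roll": 0}, {"gripper": 2.6, "dx": 0, "dy": 0, "dz": 0.4, "roll": 0}, {"gripper": 2.6, "dx": 0, "dy": 0, "dz": 0, "roll": 0}, {"gripper": 2.6, "dx": 0, "dy": 0, "dz": 0, "roll": 0}, {"gripper": 2.6, "dx": 0, "dy": 0, "dz": 0, "roll": 0}])

```text
clock: 29.77
tcp_pos: [0.5324, 0.0961, 0.0501]
orientation: [-180.0, -0.1, 0.0]
wrist_force: [-0.3, -0.4, 0.3]
gripper_width: 0.0296
finger_force: 49.6
```

Run:
```python
from h import *
o=telemetry.get_obs();print(o["tcp_pos"],o["wrist_force"],o["gripper_width"])
s=eyes.grab_frame("side")
cv2.imwrite("pics/p7.png",cv2.resize(s[140:270,180:310,::-1],(520,520),interpolation=cv2.INTER_CUBIC))
```

```text
[0.53243589 0.09611022 0.050109  ] [-0.3217678  -0.40375673  0.27823864] 0.029602422564231408
```

View pics/p7.png

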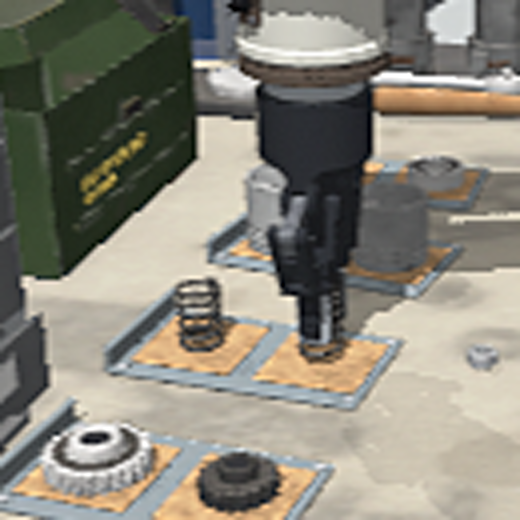

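Call:
step_arm(increments=[{"gripper": 2.6, "dx": 0, "dy": 0, "dz": 0.4, "roll": 0}, {"gripper": 2.6, "dx": 0, "dy": 0, "dz": 0.2, "roll": 0}, {"gripper": 2.6, "dx": 0, "dy": 0, "dz": 0.1, "roll": 0}, {"gripper": 2.6, "dx": 0, "dy": 0, "dz": 0.1, "roll": 0}, {"gripper": 2.6, "dx": 0, "dy": 0, "dz": 0.05, "roll": 0}, {"gripper": 2.6, "dx": 0, "dy": 0, "dz": 0, "roll": 0}, {"gripper": 2.6, "dx": 0, "dy": 0, "dz": 0, "roll": 0}, {"gripper": 2.6, "dx": 0, "dy": 0, "dz": 0, "roll": 0}, {"gripper": 2.6, "dx": 0, "dy": 0, "dz": 0, "roll": 0}, {"gripper": 2.6, "dx": 0, "dy": 0, "dz": 0, "roll": 0}])

```text
clock: 30.65
tcp_pos: [0.5322, 0.0959, 0.0417]
orientation: [-180.0, -0.0, -0.0]
wrist_force: [-7.1, -1.1, 14.9]
gripper_width: 0.0294
finger_force: 51.4
```

Call:
step_arm(increments=[{"gripper": 3.3, "dx": 0, "dy": 0, "dz": -0.05, "roll": 0}, {"gripper": 3.7, "dx": 0, "dy": 0, "dz": 0, "roll": 0}, {"gripper": 4.5, "dx": 0, "dy": 0, "dz": 0, "roll": 0}, {"gripper": 5.5, "dx": 0, "dy": 0, "dz": 0, "roll": 0}, {"gripper": 5.5, "dx": 0, "dy": 0, "dz": -1, "roll": 0}, {"gripper": 5.5, "dx": 0, "dy": 0, "dz": -2.5, "roll": 0}, {"gripper": 5.5, "dx": 0, "dy": 0, "dz": -3, "roll": 0}, {"gripper": 5.5, "dx": 0, "dy": 0, "dz": -3, "roll": 0}, {"gripper": 5.5, "dx": 0, "dy": 0, "dz": -3, "roll": 0}, {"gripper": 5.5, "dx": 0, "dy": 0, "dz": -2, "roll": 0}])

```text
clock: 31.48
tcp_pos: [0.5324, 0.0959, 0.1902]
orientation: [-180.0, -0.2, -0.0]
wrist_force: [1.3, 0.3, 1.0]
gripper_width: 0.0549
finger_force: 0.0
```

Call:
step_arm(increments=[{"gripper": 5.5, "dx": -1.5, "dy": 1.8, "dz": 0, "roll": 0}, {"gripper": 5.5, "dx": -1.5, "dy": 2.5, "dz": 0, "roll": 0}, {"gripper": 5.5, "dx": -1.5, "dy": 2.8, "dz": 0, "roll": 0}, {"gripper": 5.5, "dx": -1.5, "dy": 2.8, "dz": 0, "roll": 0}, {"gripper": 5.5, "dx": -1.5, "dy": 2.8, "dz": 0, "roll": 0}, {"gripper": 5.5, "dx": -1.5, "dy": 2.8, "dz": 0, "roll": 0}, {"gripper": 5.5, "dx": -1.5, "dy": 2.8, "dz": 0, "roll": 0}, {"gripper": 5.5, "dx": -1.5, "dy": 2.8, "dz": 0, "roll": 0}, {"gripper": 5.5, "dx": -1.5, "dy": 2.8, "dz": 0, "roll": 0}, {"gripper": 5.5, "dx": -1.5, "dy": 2.8, "dz": 0, "roll": 0}])

```text
clock: 32.32
tcp_pos: [0.381, -0.1721, 0.1871]
orientation: [180.0, -0.0, 0.0]
wrist_force: [0.3, -0.6, 0.0]
gripper_width: 0.055
finger_force: 0.0
```

Call:
step_arm(increments=[{"gripper": 5.5, "dx": -0.8, "dy": 2.8, "dz": 0, "roll": 0}, {"gripper": 5.5, "dx": -0.8, "dy": 2.8, "dz": 0, "roll": 0}, {"gripper": 5.5, "dx": -0.8, "dy": 2.8, "dz": 0, "roll": 0}, {"gripper": 5.5, "dx": -0.8, "dy": 2.8, "dz": 0, "roll": 0}, {"gripper": 5.5, "dx": -0.8, "dy": 2.8, "dz": 0, "roll": 0}, {"gripper": 5.5, "dx": -0.8, "dy": 2.8, "dz": 0, "roll": 0}, {"gripper": 5.5, "dx": -0.8, "dy": 2.8, "dz": 0, "roll": 0}, {"gripper": 5.5, "dx": -0.8, "dy": 2.8, "dz": 0, "roll": 0}, {"gripper": 5.5, "dx": -0.8, "dy": 1.5, "dz": 0, "roll": 0}, {"gripper": 5.5, "dx": 0, "dy": 0, "dz": 0, "roll": 0}])

```text
clock: 33.15
tcp_pos: [0.3085, -0.4126, 0.1866]
orientation: [180.0, 0.0, -0.1]
wrist_force: [0.2, 0.2, -1.0]
gripper_width: 0.055
finger_force: 0.0
```

Run:
```python
from h import *
o=telemetry.get_obs();print(o["tcp_pos"],o["wrist_force"])
t=eyes.grab_frame("top"); im=t[:,:,::-1].copy(); cv2.imwrite("pics/t8.png",im)
P={"gear":(.530,.264),"spring":(.5323,.0957),"piston":(.5312,-.0792),"bearing":(.5402,-.2509)}
T=[]
for k,p in P.items():
    c=np.round(w2px("top",(*p,.006))).astype(int)-20
    for d in (0,1):
        s=cv2.resize(im[c[1]:c[1]+40,c[0]:c[0]+40],(200,200),interpolation=cv2.INTER_CUBIC)
        if d:
            for r,z in PARTS[k]+[(PARTS[k][0][0],0)]:
                Q=np.array([w2px("top",(p[0]+r*np.cos(a),p[1]+r*np.sin(a),z+.006)) for a in TH]); cv2.polylines(s,[((Q-c+.5)*5).astype(np.int32)],True,(0,0,255),1)
        T.append(s)
cv2.imwrite("pics/p8.png",np.vstack([np.hstack(T[0::2]),np.hstack(T[1::2])]))
```

```text
[ 0.30852237 -0.4125505   0.18662529] [ 0.20366111  0.21673853 -1.01000232]
```

View pics/p8.png

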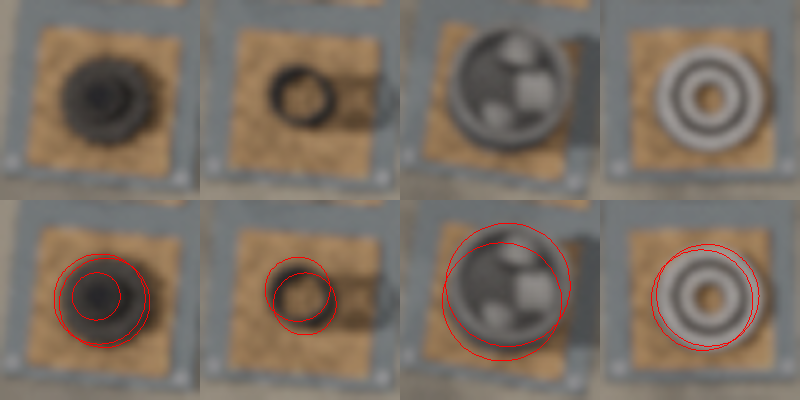

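```bash
python3 -c "
from station import env
print(env.finish_job())"
```

```text
the job is handed in; nothing more can be done
None
```

The piston, gear, bearing and spring are each on the tray with their matching sample. They stand the same way up as before, within about 2 mm of the pad centres in the last top picture. I did not touch the grease tin or the nut, and I handed the job in at about 33 s on the robot clock.

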